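Lid a pan and set its hold-down leg with the cam lever

ROBOT

A 6-joint arm with a two-finger parallel gripper is mounted at the origin on the work surface. World frame = base frame: x ahead of the robot, y to its left, z up, the work surface at z = 0. Lengths are in m, angles in rad, forces in N, time in s.
With the tool pointing down it reaches from about 0.375 to 0.975 m from the base axis. Payload 3.8 kg.
Tool frame: the origin (TCP) lies at the very end of the fingers, on their centre line; the grasp point (between the pads) lies 19 mm behind it; z points along the fingers, y is the direction in which the jaws open and shut (so a half turn about z gives the same grasp; the last joint's range is limited). The gripper opens to 88 mm and grips with 3 to 60 N. Pads are 18 mm wide; open, the fingers measure 123 mm over their backs; the gripper's body (75 mm by 187 mm) begins 45 mm behind the grasp point.
Start: joints at [1.242, 0.264, 1.604, -0, 1.274, -0.037], TCP at [0.194, 0.646, 0.239] pointing down, gripper open.
Joint ranges: [-2.63, 2.63], [-0.94, 2.18], [0.31, 2.57], [-1.31, 4.45], [0, 2.66], [-2.55, 2.55]. Speed limits (rad/s): [2.57, 2.57, 3.14, 3.14, 3.14, 3.14].

INTERFACE

Orientations are given as a unit quaternion [w, x, y, z].
In Python, from plant import robot gives the robot as it stands.
- The arm moves only by the tool drive_tool, never from a script. Its argument "steps" is a list of rows, each a list of 6 numbers: the shift along the tool's x, y, z each as a share of 30 mm, from -1 to 1, then the turn, a rotation vector about the tool's x, y, z each as a share of 0.1 rad, from -1 to 1. In form: [[tx, ty, tz, ax, ay, az], ...]. A call has 1 to 10 rows; each row shifts and turns the commanded pose from where the row before left it, along the tool's axes as they then stand; what a row does not reach is not made up. A row lasts 1/12 s, in which the tool goes at most 41.7 mm and 7.16 degrees, less where a joint would pass 70% of its speed; a pose out of reach is approached as far as the arm can. A call with a number of a shift or a turn outside -1 to 1 is refused whole. A call with a gripper value outside its range is refused whole. "jaw" is the finger opening in mm, from 0 to 88.1, set as the call begins (left out, the last holds). The fingers move at their own pace and stop on an object; the grip force is fixed at half the most. Time passes only in rows, so rows that do not move let the fingers close. It gives the time, the measured TCP pose, the force and the opening at its end, in the units of the state.
- robot.get_state(): the state, without advancing time (a new reading comes with each control period).
- robot.grab_frame(name): name is "scene" or "top"; returns a dict with "img" (384x512x3 uint8, red, green, blue), "fx", "fy", "cx", "cy" (pixels), "R" (3x3) and "t" (3): a world point X has camera coordinates R X + t. Camera axes: x right, y down, z forward; pixel columns grow to the right and rows downward; lengths in m; the calibration is good to about 2 mm. A picture is of the moment at which its call begins. There is no depth.
- robot.close_job(): hands the job in, once; it reports no verdict.
The state is a dict: "time": time; "joint_pos": joint angles; "qd": joint speeds; "joint_torque": joint torques, N m; "position": TCP position; "tcp_rot": TCP orientation; "ft_force": force on the tool from outside, world axes, zero at the start; "torque": the same for the moment, N m; "grip_width": finger opening in m.
Only numpy, scipy, OpenCV 4.12 (cv2) and the standard library are available. Lean on these libraries where they do the work, as an engineer would, in place of code of your own. Each camera call takes 0.05 s, during which the arm holds its last target.

TASK

Put the steel lid squarely down into the open pan and let go of it; then push the sliding hold-down leg out over the lid until its yellow pointer is level with the red mark and, holding it there, squeeze the red cam lever fully closed against the grip post. Finish while still gripping post and lever together with the leg held at the mark: do not let go. Close the lever only with the leg at the mark, and leave the other things on the counter where they are.

Things in the scene. Friction and masses are not known exactly. Their poses are not given: they have to be found in the camera images.
- lid_handle (a point): Centre of the loose steel lid's black bar handle: 14 mm along lid x (grasp across this), 40 mm along y, 24 mm tall, its foot on the lid plate 12 mm below this point. The lid (about 0.28 kg) starts flat on the green cutting board (top 12 mm above the counter). z up; a half turn makes no difference.
- lid: The lid: plate 176 x 108 x 4 mm (x, y, z); under it a plug 150 x 82 mm, 10 mm deep, that drops into the pan with 4 mm of play on each side. Origin at the centre of its underside, 26 mm below the handle's centre.
- pan_rim (a point): Centre of the mouth of the fixed open pan, 71 mm above the counter. Mouth 158 mm along x, 90 mm along y. Its axes are those of the whole fixed station (pan, rail, leg), z up. Seated, the lid has its handle centre 16 mm above this point, axes parallel (or half a turn round). The grey guide rail runs along y on the -y side of the pan, centred on x = 0, from 62 to 217 mm away, top 87 mm up.
- leg: Sliding hold-down leg in the rail, moves along station +y, out over the pan, up to 92 mm, against a spring of about 3 N (start) to 5 N (far out): it slides back when let go. It starts fully back. Axes as the station's; origin at counter height on the rail's centre line below the push plate, starting 150 mm to -y of the pan's centre. The orange tip is 41 mm to +y of it and passes 4 mm over the lid.
- pointer (a point): Foot of the yellow pointer at the +x end of the leg's black push plate, 58 mm to +x of the rail's centre line, 87 mm above the counter. The upright plate is 110 mm along x, centred on the rail, 6 mm thick (3 mm either side of the pointer), 87 to 128 mm above the counter. Push it from its -y side, e.g. with both opened fingers behind it, astride post and lever.
- grip (a point): Where to squeeze: on the leg, 20 mm to -y of the push plate's middle, on the rail's centre line, 118 mm up; moves with the leg. Closed, post and lever measure 22 mm along x, centred here; the open lever's top reaches +31 mm. Fingers closing along station x, centred here, swing the lever shut on the post. Keep fingertips over 95 mm above the counter (carriage top 93, scale ledge 87).
- post (a point): Foot of the grey upright grip post on the leg, right behind (-y of) the push plate: 12 mm along x (from -11 to +1 mm of the rail's centre line), 34 mm along y, from 93 to 138 mm above the counter. This point is at the middle of its foot; axes as the station's.
- lever: Red cam lever on the +x side of the post: 8 mm thick along x, 30 mm along y, 42 mm long from its hinge. Origin on the hinge, 97 mm above the counter and 7 mm to +x of the rail's centre line; its z runs along the lever. Hinge parallel to the leg. 
- lever_top (a point): Top end of the cam lever, 42 mm along its z from the hinge. Closed, the lever is upright against the post; open, it leans out to station +x by up to 0.5 rad. Stiff: stays where it is left; about 3 N at its top moves it. The closed cam does not hold the leg against its spring by itself: the leg has to stay held.
- mark: Red length mark: a 3 mm wide line across the white scale ledge beside the rail, 74 mm to +x of the rail's centre line, 87 mm above the counter. Axes as the station's, origin at the line's middle. The leg is at the mark when the pointer has the same station y. It lies 65 to 82 mm beyond the leg's start and stays fixed during a run.
- sauce_red_mid (a point): Bystander: red sauce bottle, diameter 56, height 170 mm, half-way up.
- sauce_yellow_mid (a point): Bystander: yellow sauce bottle, diameter 56, height 170 mm, half-way up.
- jar_mid (a point): Bystander: amber jar, diameter 70, height 90 mm, half-way up.
- bowl_mid (a point): Bystander: metal bowl, diameter 116, height 50 mm, half-way up.
- cup_mid (a point): Bystander: white mug, diameter 76, height 85 mm, half-way up.
- spoon_grip (a point): Bystander: spoon lying on the counter, a point on its handle.
Mind the look-alikes: they are no part of the job. Leave any orange look-alike of the lid alone.

How it is judged:
By the outcome, as a careful person would: the job done as asked, in the order asked, and still so for the second after the job is handed in, while the arm keeps its last pose, push and grip.
It also fails if it takes over 48 s, if anything falls off the work surface, if the arm or the gripper's body presses on something with over 40 N, if the wrist force passes 120 N, or if a joint passes its speed limit or range.

## Working session

There is one attempt and no reset: what is moved stays moved. The work goes in short steps, Python scripts to look and compute and a tool call to move; the robot and the scene stay as the last step left them, time stands still between calls to the robot, and variables do not carry over. Pictures are saved under pics/ and viewed, and the job is handed in when it is done.

Besides the shell and the picture viewer there is one more tool, called as name(argument=value, ...) on one line, values as JSON. drive_tool: Moves the arm, as the interface text tells. Shift numbers are shares of 30 mm and turn numbers shares of 0.1 rad, none past 1 either way. Its arguments: {"type":"object","properties":{"steps":{"type":"array"},"jaw":{"type":"number"}},"required":["steps"]}

```bash
mkdir -p pics; ls; cat > h.py <<'E'
import numpy as np, cv2
from plant import robot
def grab(n,out=None):
    f=robot.grab_frame(n)
    if out: cv2.imwrite('pics/'+out,f['img'][:,:,::-1])
    return f
def ray(f,u,v,z):
    R=np.array(f['R']);t=np.array(f['t']);c=-R.T@t
    d=R.T@np.array([(u-f['cx'])/f['fx'],(v-f['cy'])/f['fy'],1])
    return c+d*(z-c[2])/d[2]
def proj(f,X):
    p=np.array(f['R'])@np.array(X)+np.array(f['t']);return np.array([f['fx']*p[0]/p[2]+f['cx'],f['fy']*p[1]/p[2]+f['cy']])
E
python3 - <<'E'
from h import *
import pickle
a=grab('scene','s0.png');b=grab('top','t0.png')
pickle.dump((a,b),open('f0.pkl','wb'))
for f in (a,b): print(f['fx'],f['cx'],f['cy'],-np.array(f['R']).T@f['t'],np.round(f['R'],2).tolist())
print(robot.get_state())
E
```

```text
pics
362.06754087754643 259.01705564237153 195.37698899098123 [ 1.03153775 -0.47308097  1.03786535] [[0.71, 0.71, 0.01], [0.57, -0.57, -0.59], [-0.42, 0.42, -0.81]]
469.2624713366622 254.34642968274702 196.1370693945877 [0.17333462 0.02243298 1.73589779] [[-0.03, -1.0, 0.0], [-0.98, 0.03, -0.22], [0.22, -0.01, -0.98]]
{'time': 0.1, 'joint_pos': array([ 1.24211906e+00,  2.64656028e-01,  1.60521170e+00,  1.36021471e-05,
        1.27369869e+00, -3.68646679e-02]), 'qd': array([-0.00215809, -0.00068232, -0.00328837,  0.00119278, -0.00134659,
       -0.00029585]), 'joint_torque': array([ 8.91997006e-04, -5.03612709e+01, -3.58071542e+01,  7.29311630e-02,
        2.33806291e-02, -9.52257869e-05]), 'position': array([0.19396109, 0.64587475, 0.23754109]), 'tcp_rot': array([-1.85763122e-04,  1.45391064e-01,  9.89373774e-01, -9.69259662e-04]), 'ft_force': array([-0.03515893, -0.02393147, -0.63854201]), 'torque': array([-0.03353729, -0.02834626, -0.01662613]), 'grip_width': 0.08814711344662872}
```

View pics/s0.png

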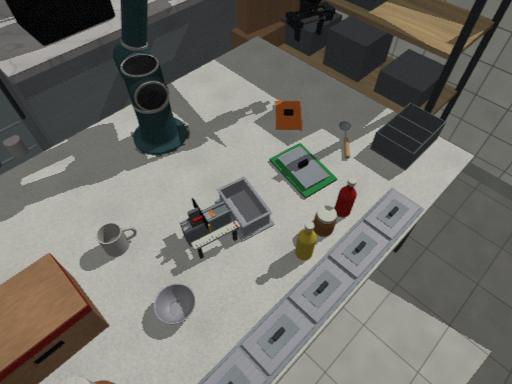

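View pics/t0.png

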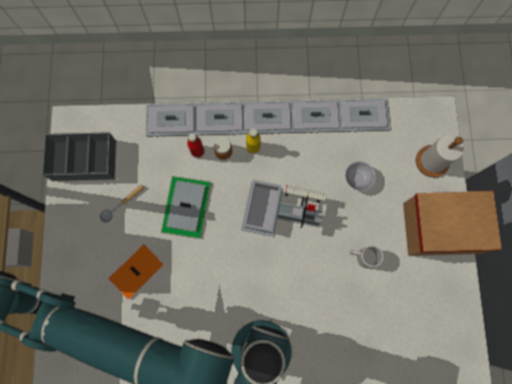

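The top view shows the lid on its green board at about (185,206), the pan at (263,207) and the station rail to its right at (305,207). An orange look-alike lies at (135,270). I'll zoom in next.

```bash
python3 - <<'E'
from h import *
import pickle
a,b=pickle.load(open('f0.pkl','rb'))
def z(f,x0,y0,w,h,k,n): cv2.imwrite('pics/'+n,cv2.resize(f['img'][y0:y0+h,x0:x0+w,::-1],None,fx=k,fy=k,interpolation=cv2.INTER_CUBIC))
z(b,155,165,180,85,4.4,'t0z.png'); z(a,165,135,180,130,4.4,'s0z.png')
E
```

```text
(no output)
```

View pics/t0z.png

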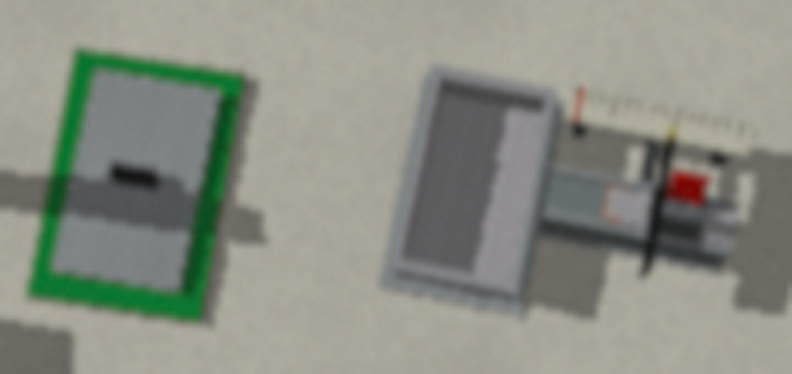

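View pics/s0z.png

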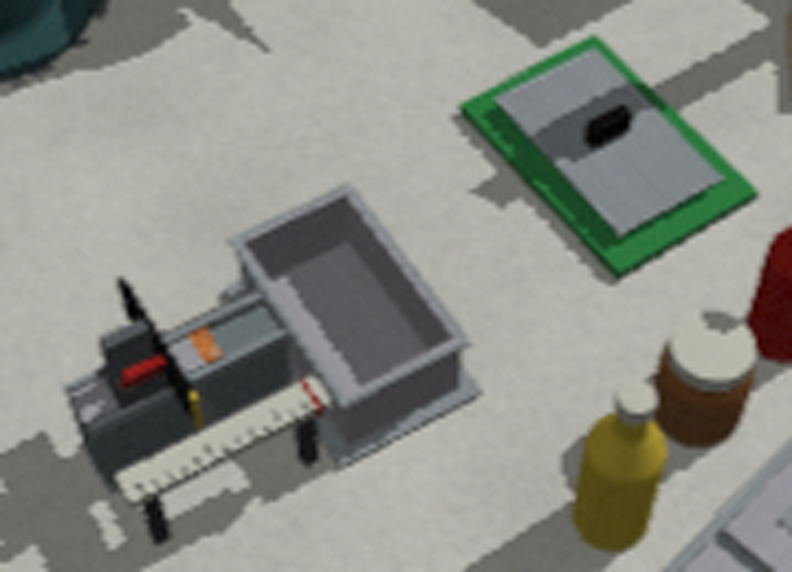

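```bash
cat > m.py <<'E'
from h import *
import pickle
a,b=pickle.load(open('f0.pkl','rb'))
T=lambda u,v,z:ray(b,155+(u+.5)/4.4-.5,165+(v+.5)/4.4-.5,z)
S=lambda u,v,z:ray(a,165+(u+.5)/4.4-.5,135+(v+.5)/4.4-.5,z)
def rect(P,name):
    P=np.array(P)[:,:2]; c=P.mean(0)
    (cc,sz,ang)=cv2.minAreaRect((P*1000).astype(np.float32))
    e=np.roll(P,-1,0)-P
    print(name,c.round(4),'edges',np.linalg.norm(e,axis=1).round(4),'angs',np.degrees(np.arctan2(e[:,1],e[:,0])).round(1))
if __name__=='__main__':
    rect([T(*p,.071) for p in [(435,67),(555,90),(524,313),(382,288)]],'pan top')
    rect([S(*p,.071) for p in [(350,186),(468,342),(350,403),(232,242)]],'pan scene')
    rect([T(*p,.026) for p in [(97,66),(223,90),(187,294),(51,272)]],'lid top')
    rect([S(*p,.026) for p in [(594,48),(725,180),(622,237),(495,97)]],'lid scn')
    print('handle top',T(135,177,.050),'scene',S(608,125,.04))
    for n,p,q in (('mark',(578,107),(314,396)),('plate-x end',(645,272),None)):
        print(n,T(*p,.087), S(*q,.087) if q else '')
    print('pointer top',T(672,132,.087),S(196,420,.087))
    # lid by mask
    for f,nm in ((a,'s'),(b,'t')):
        h=cv2.cvtColor(f['img'],cv2.COLOR_RGB2HSV)
        m=((h[...,0]>45)&(h[...,0]<75)&(h[...,1]>150)).astype(np.uint8)
        cs,_=cv2.findContours(m,cv2.RETR_EXTERNAL,cv2.CHAIN_APPROX_NONE)
        c=max(cs,key=cv2.contourArea)[:,0]
        W=np.array([ray(f,u,v,.012)[:2] for u,v in c])
        r=cv2.minAreaRect((W*1000).astype(np.float32)); print('board',nm,r)
E
python3 m.py
```

```text
pan top [ 0.502  -0.0184] edges [0.1016 0.1883 0.1171 0.1905] angs [-102.8  170.    78.3  -14.7]
pan scene [ 0.5137 -0.0197] edges [0.1709 0.0993 0.1703 0.1042] angs [ -13.4 -103.3  168.3   77.1]
lid top [0.5263 0.2627] edges [0.1102 0.1772 0.1157 0.1808] angs [-102.6  169.9   79.2  -11.8]
lid scn [0.5288 0.263 ] edges [0.1781 0.107  0.1786 0.1059] angs [ -11.6 -101.3  168.    78.4]
handle top [0.52347939 0.26324107 0.05      ] scene [0.52668069 0.26382524 0.04      ]
mark [ 0.56437662 -0.10534347  0.087     ] [ 0.57112003 -0.1069391   0.087     ]
plate-x end [ 0.42613995 -0.15353098  0.087     ] 
pointer top [ 0.54121159 -0.18140389  0.087     ] [ 0.52802585 -0.17798943  0.087     ]
board s ((528.6455078125, 261.7198791503906), (147.22543334960938, 217.8695526123047), 79.61555480957031)
board t ((525.0723876953125, 266.70123291015625), (142.98480224609375, 210.05006408691406), 79.6546859741211)
```

```bash
python3 - <<'E'
from h import *
import pickle
a,b=pickle.load(open('f0.pkl','rb'))
def z(f,x0,y0,w,h,k): return cv2.resize(f['img'][y0:y0+h,x0:x0+w,::-1],None,fx=k,fy=k,interpolation=cv2.INTER_CUBIC)
cv2.imwrite('pics/pz.png',z(b,235,170,100,75,8)); cv2.imwrite('pics/sz.png',z(a,175,170,100,75,8))
E
```

```text
(no output)
```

View pics/pz.png

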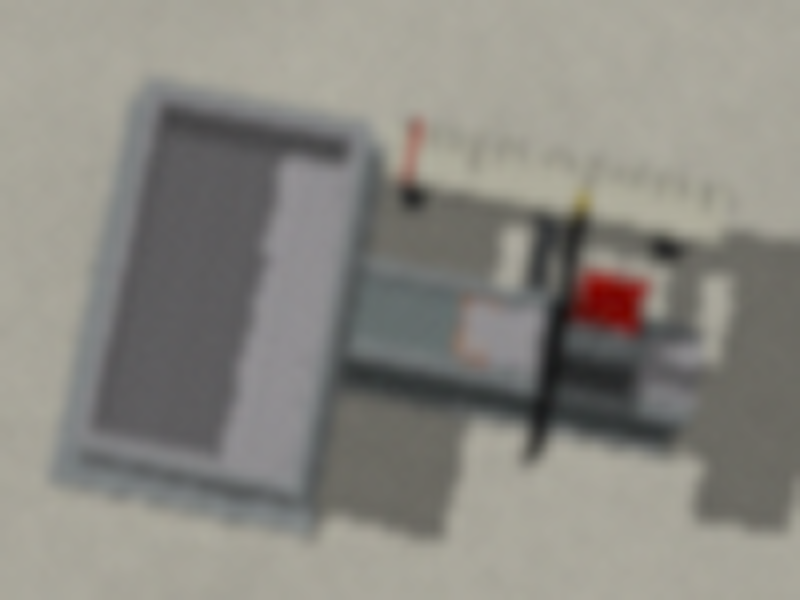

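View pics/sz.png

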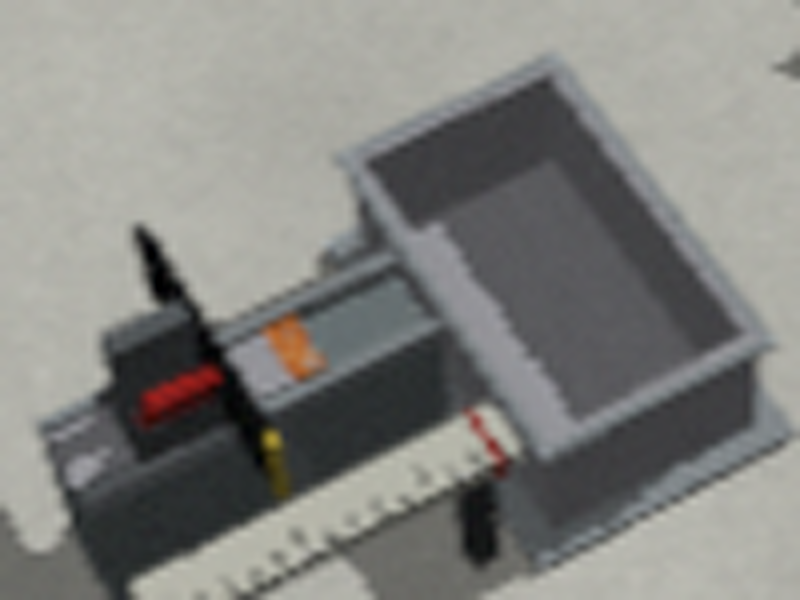

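```bash
cat > m2.py <<'E'
from m import *
P=lambda u,v,z:ray(b,235+(u+.5)/8-.5,170+(v+.5)/8-.5,z)
Q=lambda u,v,z:ray(a,175+(u+.5)/8-.5,170+(v+.5)/8-.5,z)
E
python3 - <<'E'
from m2 import *
rect([P(*p,.071) for p in [(152,88),(374,130),(316,505),(78,463)]],'pan outer top')
rect([P(*p,.071) for p in [(162,106),(355,142),(302,492),(90,448)]],'pan inner top')
rect([Q(*p,.071) for p in [(553,56),(772,342),(558,457),(342,158)]],'pan outer scene')
rect([Q(*p,.071) for p in [(552,80),(740,334),(568,424),(366,163)]],'pan inner scene')
print('mark',P(415,118,.087),P(407,185,.087),Q(472,410,.087),Q(503,470,.087))
print('pointer foot',P(577,215,.087),Q(284,495,.087))
# plate: ends
print('plate top edge',P(585,200,.128),P(528,460,.128),'scene',Q(145,228,.128))
E
```

```text
pan outer top [ 0.5057 -0.0219] edges [0.1033 0.1747 0.1081 0.1764] angs [-102.6  169.1   78.3  -12.4]
pan inner top [ 0.5053 -0.0207] edges [0.0897 0.163  0.0969 0.1613] angs [-102.5  169.4   76.6  -13.2]
pan outer scene [ 0.5134 -0.0197] edges [0.1731 0.1001 0.1732 0.103 ] angs [ -13.1 -102.3  167.9   77.6]
pan inner scene [ 0.513 -0.019] edges [0.1519 0.0802 0.1548 0.0887] angs [ -13.8 -102.9  169.4   75.4]
mark [ 0.58151252 -0.10774426  0.087     ] [ 0.55051661 -0.10280231  0.087     ] [ 0.55575308 -0.10289384  0.087     ] [ 0.58395266 -0.11274675  0.087     ]
pointer foot [ 0.53455148 -0.17869753  0.087     ] [ 0.53363066 -0.17916269  0.087     ]
plate top edge [ 0.53221457 -0.17756279  0.128     ] [ 0.41771373 -0.14682472  0.128     ] scene [ 0.42612263 -0.15252358  0.128     ]
```

drive_tool(steps=[[0,0,0,0,0,1],[0,0,0,0,0,1],[0,0,0,0,0,1],[0,0,0,0,0,1],[0,0,0,0,0,1],[0,0,0,0,0,1],[0,0,0,0,0,1],[0,0,0,0,0,1],[0,0,0,0,0,1],[0,0,0,0,0,1]])

```text
time: 0.93
position: [0.194, 0.6461, 0.2379]
tcp_rot: [0.0, 0.604, 0.797, -0.001]
ft_force: [-0.2, -0.9, 0.6]
grip_width: 0.0884
```

drive_tool(steps=[[0,0,0,0,0,1],[0,0,0,0,0,1],[0,0,0,0,0,1],[0,0,0,0,0,1],[0,0,0,0,0,0.8],[0,0,0,0,0,0]])

```text
time: 1.43
position: [0.1941, 0.6461, 0.238]
tcp_rot: [0.0, 0.775, 0.632, -0.001]
ft_force: [0.4, -0.7, 0.0]
grip_width: 0.0881
```

```bash
cat > d.py <<'E'
from h import *
from scipy.spatial.transform import Rotation as Ro
import sys
def delta(target,yaw=None,pr=True):
    s=robot.get_state();q=s['tcp_rot'];R=Ro.from_quat([q[1],q[2],q[3],q[0]]).as_matrix()
    d=R.T@(np.array(target)-s['position'])
    print('t',round(s['time'],2),'pos',s['position'].round(4),'yaw_y',np.degrees(np.arctan2(R[1,1],R[0,1])).round(2),'tilt',R[:,2].round(4),'F',s['ft_force'].round(1),'w',round(s['grip_width'],4))
    print('shares of 30mm total (tool axes):',(d/.03).round(3))
    if yaw is not None:
        e=(yaw-np.degrees(np.arctan2(R[1,1],R[0,1]))+90)%180-90
        print('az total shares',round(-np.radians(e)/.1,3))
E
python3 -c "
from d import *
delta([.5275,.263,.15],-11.5)"
```

```text
t 1.43 pos [0.1941 0.6461 0.238 ] yaw_y -11.63 tilt [-4.0e-04 -1.2e-03 -1.0e+00] F [ 0.4 -0.7  0. ] w 0.0881
shares of 30mm total (tool axes): [-10.264  13.461   2.943]
az total shares -0.022
```

drive_tool(steps=[[-0.73,0.96,0,0,0,0],[-0.73,0.96,0,0,0,0],[-0.73,0.96,0,0,0,0],[-0.73,0.96,0,0,0,0],[-0.73,0.96,0,0,0,0],[-0.73,0.96,0,0,0,0],[-0.73,0.96,0,0,0,0],[-0.73,0.96,0,0,0,0],[-0.73,0.96,0,0,0,0],[-0.73,0.96,0,0,0,0]])

```text
time: 2.27
position: [0.4334, 0.3728, 0.2385]
tcp_rot: [-0.0, 0.774, 0.634, -0.0]
ft_force: [0.5, 0.3, 0.5]
grip_width: 0.0882
```

drive_tool(steps=[[-0.73,0.96,0,0,0,0],[-0.73,0.96,0,0,0,0],[-0.73,0.96,0,0,0,0],[-0.73,0.96,0,0,0,0],[0,0,0.8,0,0,0],[0,0,0.8,0,0,0],[0,0,0.8,0,0,0],[0,0,0,0,0,0]])

```text
time: 2.93
position: [0.5246, 0.2633, 0.1608]
tcp_rot: [-0.001, 0.774, 0.633, -0.005]
ft_force: [-1.5, -0.5, -0.2]
grip_width: 0.0877
```

```bash
python3 - <<'E'
from d import *
delta([.5275,.263,.031],-11.5)
import pickle
a=grab('scene');b=grab('top');pickle.dump((a,b),open('f1.pkl','wb'))
def z(f,x0,y0,w,h,k): return cv2.resize(f['img'][y0:y0+h,x0:x0+w,::-1],None,fx=k,fy=k,interpolation=cv2.INTER_CUBIC)
cv2.imwrite('pics/l1.png',np.hstack([z(b,150,160,90,130,4.4),z(a,255,110,90,130,4.4)]))
E
```

```text
t 2.93 pos [0.5246 0.2633 0.1608] yaw_y -11.45 tilt [-0.0093 -0.0042 -0.9999] F [-1.5 -0.5 -0.2] w 0.0877
shares of 30mm total (tool axes): [0.034 0.133 4.326]
az total shares 0.01
```

View pics/l1.png

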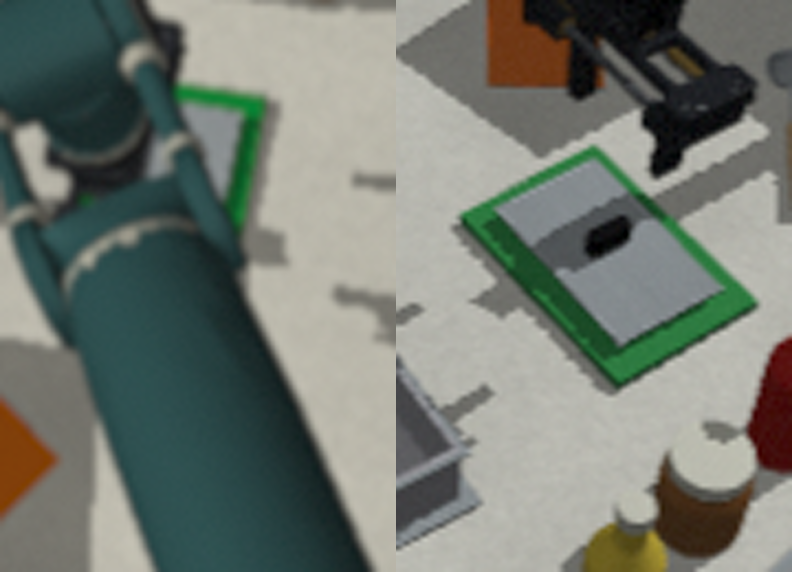

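The fingers are over the handle. The picture was taken during motion and the tilt was still settling. Next I descend and close.

drive_tool(steps=[[0,0,0.9,0,0,0],[0,0,0.9,0,0,0],[0,0,0.8,0,0,0],[0,0,0,0,0,0],[0,0,0,0,0,0],[0,0,0,0,0,0]])

```text
time: 3.53
position: [0.5297, 0.2665, 0.0913]
tcp_rot: [0.0, 0.774, 0.633, 0.002]
ft_force: [-0.7, -0.6, 0.3]
grip_width: 0.0886
```

```bash
python3 - <<'E'
from d import *
delta([.5275,.263,.030],-11.5)
a=grab('scene')
cv2.imwrite('pics/l2.png',cv2.resize(a['img'][110:240,255:395,::-1],None,fx=4.4,fy=4.4,interpolation=cv2.INTER_CUBIC))
E
```

```text
t 3.53 pos [0.5297 0.2665 0.0913] yaw_y -11.47 tilt [ 0.0033  0.0015 -1.    ] F [-0.7 -0.6  0.3] w 0.0886
shares of 30mm total (tool axes): [-0.134 -0.053  2.042]
az total shares 0.005
```

View pics/l2.png

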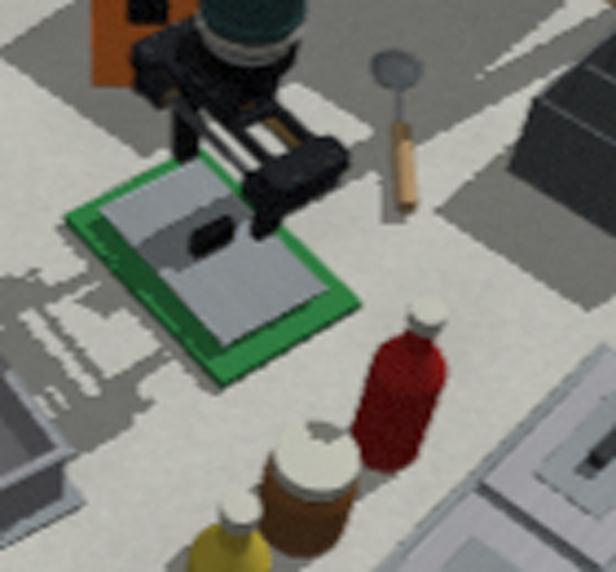

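drive_tool(steps=[[-0.13,-0.05,0.5,0,0,0],[0,0,0.5,0,0,0],[0,0,0.5,0,0,0],[0,0,0.3,0,0,0],[0,0,0.2,0,0,0],[0,0,0,0,0,0],[0,0,0,0,0,0],[0,0,0,0,0,0]])

```text
time: 4.25
position: [0.5268, 0.2625, 0.0299]
tcp_rot: [0.0, 0.774, 0.633, 0.001]
ft_force: [0.7, -1.1, 0.4]
grip_width: 0.0878
```

```bash
python3 - <<'E'
from d import *
delta([.5275,.263,.030],-11.5)
a=grab('scene')
cv2.imwrite('pics/l3.png',cv2.resize(a['img'][120:210,265:365,::-1],None,fx=7,fy=7,interpolation=cv2.INTER_CUBIC))
E
```

```text
t 4.25 pos [0.5268 0.2625 0.0299] yaw_y -11.51 tilt [ 1.8e-03  8.0e-04 -1.0e+00] F [ 0.7 -1.1  0.4] w 0.0878
shares of 30mm total (tool axes): [ 0.023  0.021 -0.004]
az total shares -0.002
```

View pics/l3.png

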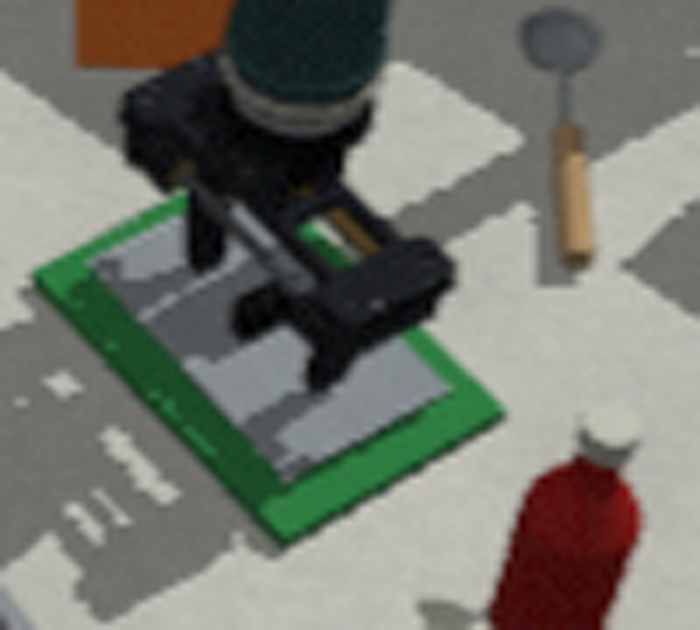

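The fingers straddle the handle, which is at about (258,315) in the zoomed picture. Closing now.

drive_tool(steps=[[0,0,0,0,0,0],[0,0,0,0,0,0],[0,0,0,0,0,0],[0,0,0,0,0,0],[0,0,0,0,0,0],[0,0,0,0,0,0],[0,0,0,0,0,0],[0,0,0,0,0,0]], jaw=5)

```text
time: 4.97
position: [0.5258, 0.262, 0.0286]
tcp_rot: [-0.0, 0.774, 0.633, -0.0]
ft_force: [-0.0, -0.7, 0.1]
grip_width: 0.0369
```

drive_tool(steps=[[0,0,-0.5,0,0,0],[0,0,-1,0,0,0],[0,0,-1,0,0,0],[0,0,-1,0,0,0],[0,0,-0.5,0,0,0],[0,0,0,0,0,0],[0,0,0,0,0,0],[0,0,0,0,0,0]])

```text
time: 5.63
position: [0.5248, 0.2616, 0.1471]
tcp_rot: [-0.0, 0.774, 0.633, -0.001]
ft_force: [0.6, -0.0, 0.0]
grip_width: 0.0051
```

```bash
python3 - <<'E'
from d import *
delta([.5095,-.020,.15],-12.2)
import pickle
a=grab('scene');b=grab('top');pickle.dump((a,b),open('f2.pkl','wb'))
def z(f,x0,y0,w,h,k): return cv2.resize(f['img'][y0:y0+h,x0:x0+w,::-1],None,fx=k,fy=k,interpolation=cv2.INTER_CUBIC)
cv2.imwrite('pics/l4.png',np.hstack([z(b,150,160,90,130,4.4),z(a,255,80,90,130,4.4)]))
E
```

```text
t 5.63 pos [0.5248 0.2616 0.1471] yaw_y -11.52 tilt [-0.0022 -0.001  -1.    ] F [ 0.6 -0.   0. ] w 0.0051
shares of 30mm total (tool axes): [-9.298  1.374 -0.085]
az total shares 0.12
```

View pics/l4.png

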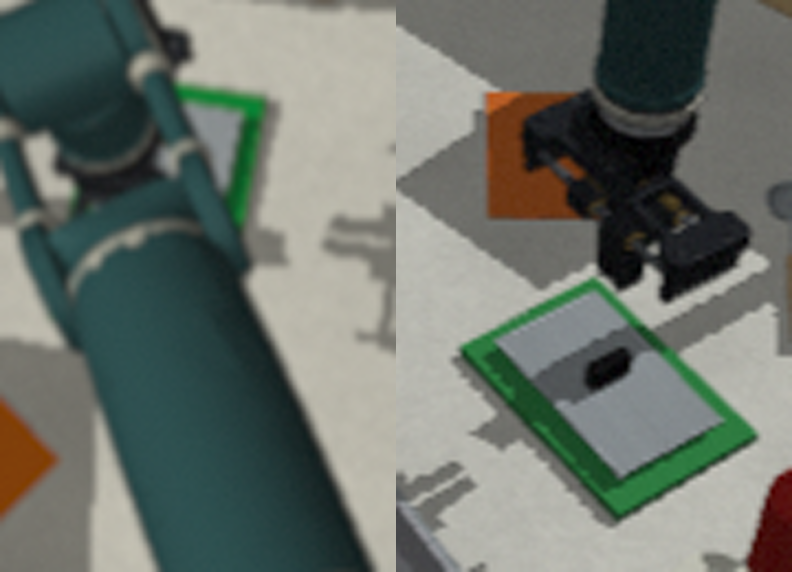

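I lifted before the slow fingers had closed, so the lid stays on the board, apparently undisturbed. I'll redo it.

drive_tool(steps=[[0,0,0,0,0,0],[0,0,0,0,0,0],[0,0,0,0,0,0],[0,0,0,0,0,0],[0,0,0,0,0,0],[0,0,0,0,0,0],[0,0,0,0,0,0],[0,0,0,0,0,0],[0,0,0,0,0,0],[0,0,0,0,0,0]], jaw=60)

```text
time: 6.57
position: [0.5259, 0.262, 0.1488]
tcp_rot: [0.0, 0.774, 0.633, 0.0]
ft_force: [-0.7, -0.6, 0.5]
grip_width: 0.0603
```

```bash
python3 - <<'E'
from d import *
delta([.5275,.263,.030],-11.5)
E
```

```text
t 6.57 pos [0.5259 0.262  0.1488] yaw_y -11.52 tilt [ 1.e-04  1.e-04 -1.e+00] F [-0.7 -0.6  0.5] w 0.0603
shares of 30mm total (tool axes): [0.043 0.047 3.96 ]
az total shares -0.003
```

drive_tool(steps=[[0.04,0.05,0.5,0,0,0],[0,0,0.8,0,0,0],[0,0,0.8,0,0,0],[0,0,0.8,0,0,0],[0,0,0.6,0,0,0],[0,0,0.3,0,0,0],[0,0,0.16,0,0,0],[0,0,0,0,0,0],[0,0,0,0,0,0]])

```text
time: 7.32
position: [0.5282, 0.2632, 0.0307]
tcp_rot: [0.0, 0.774, 0.633, 0.001]
ft_force: [0.8, -0.2, -0.7]
grip_width: 0.0598
```

drive_tool(steps=[[0,0,0,0,0,0],[0,0,0,0,0,0],[0,0,0,0,0,0],[0,0,0,0,0,0],[0,0,0,0,0,0],[0,0,0,0,0,0],[0,0,0,0,0,0],[0,0,0,0,0,0],[0,0,0,0,0,0],[0,0,0,0,0,0]], jaw=3)

```text
time: 8.15
position: [0.5271, 0.2629, 0.03]
tcp_rot: [-0.0, 0.775, 0.633, -0.0]
ft_force: [-3.3, 0.8, 3.8]
grip_width: 0.0139
```

drive_tool(steps=[[0,0,0,0,0,0],[0,0,0,0,0,0],[0,0,0,0,0,0]])

```text
time: 8.4
position: [0.527, 0.2629, 0.0299]
tcp_rot: [-0.0, 0.775, 0.633, -0.0]
ft_force: [-3.2, 0.9, 4.7]
grip_width: 0.0138
```

drive_tool(steps=[[0,0,-0.3,0,0,0],[0,0,-0.6,0,0,0],[0,0,-0.8,0,0,0],[0,0,-0.8,0,0,0],[0,0,-0.7,0,0,0],[0,0,-0.5,0,0,0],[0,0,-0.2,0,0,0],[0,0,0,0,0,0]])

```text
time: 9.07
position: [0.529, 0.2632, 0.1488]
tcp_rot: [0.001, 0.774, 0.633, 0.002]
ft_force: [0.2, 0.6, -3.0]
grip_width: 0.0135
```

```bash
python3 - <<'E'
from d import *
delta([.5095,-.020,.15],-12.2)
a=grab('scene')
def z(f,x0,y0,w,h,k): return cv2.resize(f['img'][y0:y0+h,x0:x0+w,::-1],None,fx=k,fy=k,interpolation=cv2.INTER_CUBIC)
cv2.imwrite('pics/l5.png',z(a,225,80,160,120,4.4))
E
```

```text
t 9.07 pos [0.529  0.2632 0.1488] yaw_y -11.52 tilt [ 0.004   0.0013 -1.    ] F [ 0.2  0.6 -3. ] w 0.0135
shares of 30mm total (tool axes): [-9.381  1.247 -0.055]
az total shares 0.119
```

View pics/l5.png

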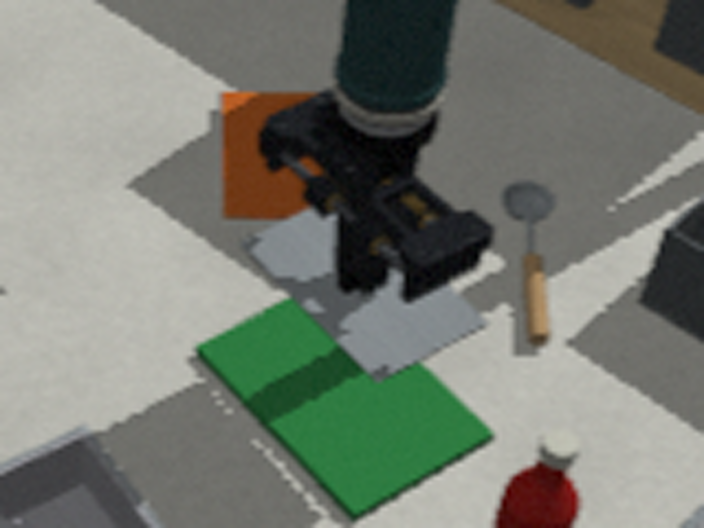

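The lid is lifted level in the gripper. Next I carry it to the pan.

drive_tool(steps=[[-0.5,0.1,0,0,0,0.12],[-0.9,0.15,0,0,0,0],[-1,0.15,0,0,0,0],[-1,0.15,0,0,0,0],[-1,0.15,0,0,0,0],[-1,0.15,0,0,0,0],[-1,0.15,0,0,0,0],[-1,0.1,0,0,0,0],[-1,0.1,0,0,0,0],[-0.6,0.04,0,0,0,0]])

```text
time: 9.95
position: [0.5047, -0.0122, 0.1448]
tcp_rot: [-0.001, 0.779, 0.627, -0.002]
ft_force: [-0.1, 0.5, -3.1]
grip_width: 0.0134
```

drive_tool(steps=[[-0.3,0,0,0,0,0],[-0.1,0,0,0,0,0],[0,0,0,0,0,0],[0,0,0,0,0,0],[0,0,0,0,0,0],[0,0,0,0,0,0]])

```text
time: 10.45
position: [0.5045, -0.0196, 0.1468]
tcp_rot: [-0.0, 0.778, 0.628, 0.0]
ft_force: [-0.5, 0.5, -3.3]
grip_width: 0.0139
```

```bash
python3 - <<'E'
from d import *
delta([.5095,-.020,.098],-12.2)
import pickle
a=grab('scene');b=grab('top');pickle.dump((a,b),open('f3.pkl','wb'))
def z(f,x0,y0,w,h,k): return cv2.resize(f['img'][y0:y0+h,x0:x0+w,::-1],None,fx=k,fy=k,interpolation=cv2.INTER_CUBIC)
cv2.imwrite('pics/l6.png',z(b,235,170,100,75,8))
cv2.imwrite('pics/l6s.png',z(a,175,150,110,82,7))
E
```

```text
t 10.45 pos [ 0.5045 -0.0196  0.1468] yaw_y -12.12 tilt [-1.e-04  2.e-04 -1.e+00] F [-0.5  0.5 -3.3] w 0.0139
shares of 30mm total (tool axes): [0.022 0.164 1.626]
az total shares 0.014
```

View pics/l6.png

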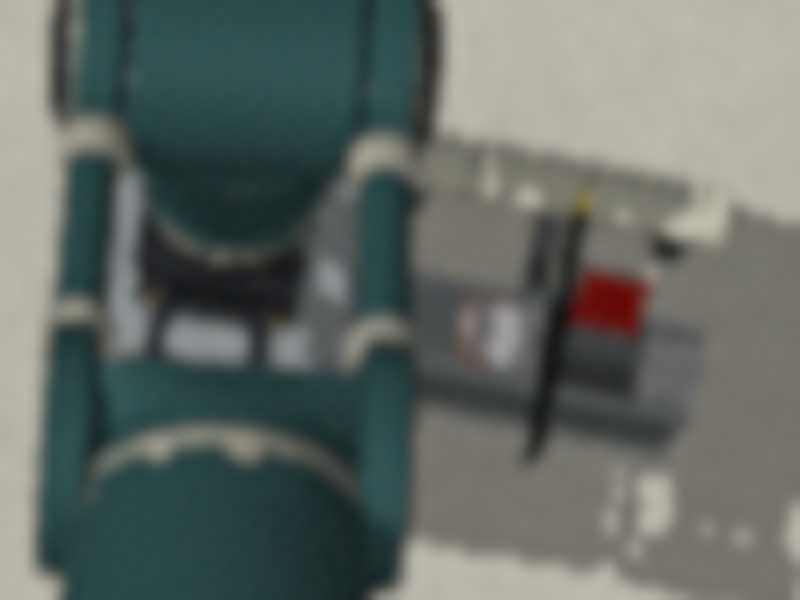

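View pics/l6s.png

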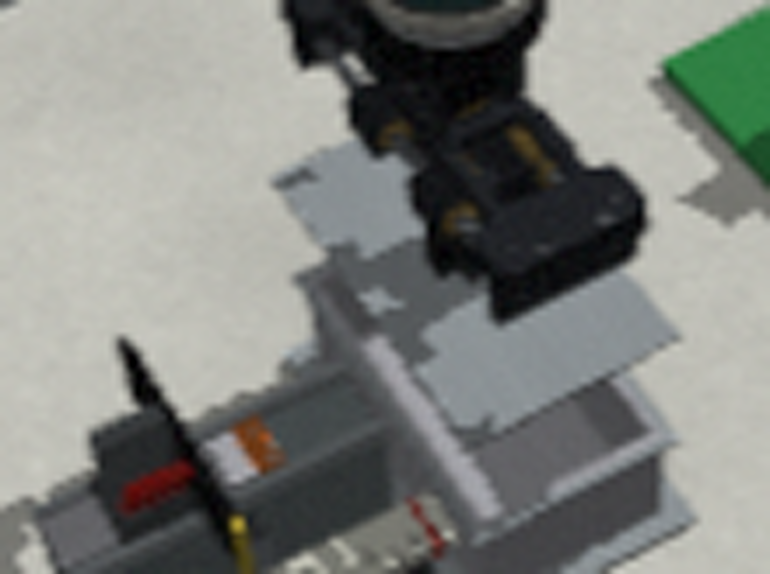

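```bash
python3 - <<'E'
from h import *
import pickle
a,b=pickle.load(open('f3.pkl','rb'))
Q=lambda u,v,z:ray(a,175+(u+.5)/7-.5,150+(v+.5)/7-.5,z)
l,r,c=[Q(*p,.1428)[:2] for p in [(274,181),(683,335),(487,431)]]
print(l,r,c,(l+r)/2)
for p,q in((l,c),(c,r)): e=q-p;print(np.linalg.norm(e),np.degrees(np.arctan2(e[1],e[0])))
E
```

```text
[ 0.41331321 -0.05411591] [0.6044838 0.015909 ] [ 0.58082278 -0.07942306] [ 0.5088985  -0.01910345]
0.1694104768175508 -8.591209276998942
0.0982244667769387 76.06109259916556
```

drive_tool(steps=[[0.02,0.16,0.5,0,0,0],[0,0,0.5,0,0,0],[0,0,0.4,0,0,0],[0,0,0.15,0,0,0],[0,0,0,0,0,0],[0,0,0,0,0,0],[0,0,0,0,0,0]])

```text
time: 11.13
position: [0.5099, -0.021, 0.1011]
tcp_rot: [0.0, 0.778, 0.628, 0.0]
ft_force: [0.6, -0.3, -3.6]
grip_width: 0.014
```

```bash
python3 - <<'E'
from d import *
delta([.5095,-.020,.079],-12.2)
import pickle
a=grab('scene')
def z(f,x0,y0,w,h,k): return cv2.resize(f['img'][y0:y0+h,x0:x0+w,::-1],None,fx=k,fy=k,interpolation=cv2.INTER_CUBIC)
cv2.imwrite('pics/l7s.png',z(a,175,150,110,82,7))
E
```

```text
t 11.13 pos [ 0.5099 -0.021   0.1011] yaw_y -12.2 tilt [ 1.1e-03 -1.0e-04 -1.0e+00] F [ 0.6 -0.3 -3.6] w 0.014
shares of 30mm total (tool axes): [ 0.031 -0.02   0.737]
az total shares 0.0
```

View pics/l7s.png

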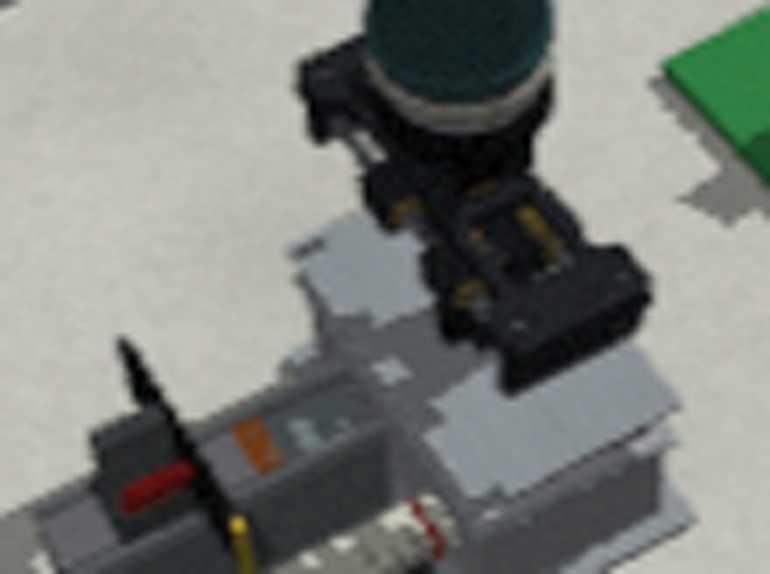

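The lid is lined up over the rim: its right corner is at (682,405) and the pan's at (675,440), which matches the height gap. Lowering it now.

drive_tool(steps=[[0.03,-0.02,0.2,0,0,0],[0,0,0.2,0,0,0],[0,0,0.1,0,0,0],[0,0,0,0,0,0],[0,0,0,0,0,0]])

```text
time: 11.6
position: [0.5084, -0.02, 0.0849]
tcp_rot: [-0.0, 0.778, 0.628, -0.0]
ft_force: [0.3, -0.0, -2.7]
grip_width: 0.0135
```

drive_tool(steps=[[0,0,0.1,0,0,0],[0,0,0.07,0,0,0],[0,0,0.04,0,0,0],[0,0,0,0,0,0],[0,0,0,0,0,0]])

```text
time: 12.02
position: [0.5089, -0.02, 0.0791]
tcp_rot: [0.0, 0.778, 0.628, 0.0]
ft_force: [1.4, 0.1, -2.5]
grip_width: 0.0139
```

```bash
python3 - <<'E'
from d import *
delta([.5095,-.020,.079],-12.2)
a=grab('scene')
def z(f,x0,y0,w,h,k): return cv2.resize(f['img'][y0:y0+h,x0:x0+w,::-1],None,fx=k,fy=k,interpolation=cv2.INTER_CUBIC)
cv2.imwrite('pics/l8s.png',z(a,175,150,110,82,7))
E
```

```text
t 12.02 pos [ 0.5089 -0.02    0.0791] yaw_y -12.2 tilt [ 1.e-04 -0.e+00 -1.e+00] F [ 1.4  0.1 -2.5] w 0.0139
shares of 30mm total (tool axes): [0.005 0.019 0.003]
az total shares -0.001
```

View pics/l8s.png

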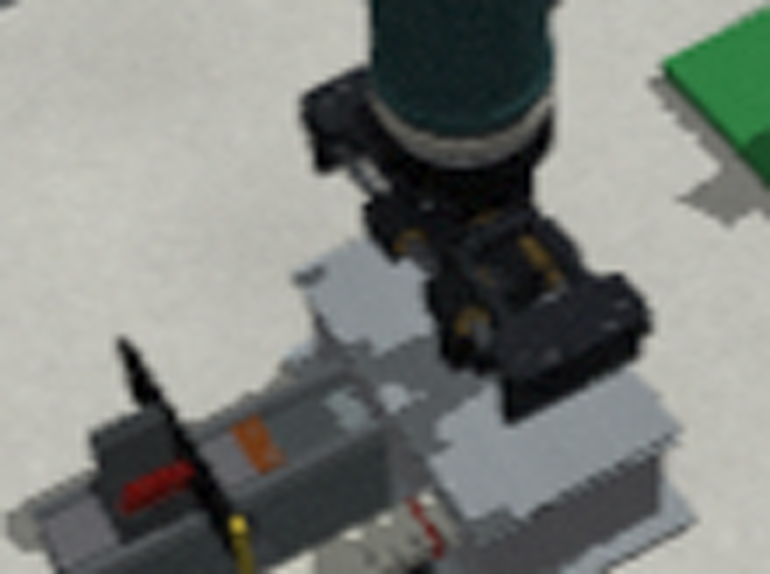

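drive_tool(steps=[[0,0,0.05,0,0,0],[0,0,0,0,0,0],[0,0,0,0,0,0]])

```text
time: 12.32
position: [0.509, -0.02, 0.0789]
tcp_rot: [0.0, 0.778, 0.628, 0.0]
ft_force: [-3.6, 0.8, 6.0]
grip_width: 0.0139
```

The lid is seated: the tip stopped at 0.079 as expected, and the force rose. Releasing it.

drive_tool(steps=[[0,0,-0.05,0,0,0],[0,0,0,0,0,0],[0,0,0,0,0,0],[0,0,0,0,0,0],[0,0,0,0,0,0],[0,0,0,0,0,0]], jaw=78)

```text
time: 12.82
position: [0.5089, -0.02, 0.079]
tcp_rot: [-0.0, 0.778, 0.628, -0.0]
ft_force: [0.1, 0.0, 0.9]
grip_width: 0.0514
```

drive_tool(steps=[[0,0,-0.3,0,0,0],[0,0,-0.6,0,0,0],[0,0,-1,0,0,0],[0,0,-1,0,0,0],[0,0,-0.6,0,0,0],[0,0,0,0,0,0],[0,0,0,0,0,0]])

```text
time: 13.4
position: [0.51, -0.0201, 0.1859]
tcp_rot: [0.001, 0.778, 0.628, 0.001]
ft_force: [-0.3, -0.5, -0.4]
grip_width: 0.0781
```

```bash
python3 - <<'E'
from d import *
ey=np.array([np.sin(np.radians(12.2)),np.cos(np.radians(12.2)),0])
pan=np.array([.5095,-.020,0])
print(ey); delta(pan-ey*.178+[0,0,.185],-12.2)
a=grab('scene')
def z(f,x0,y0,w,h,k): return cv2.resize(f['img'][y0:y0+h,x0:x0+w,::-1],None,fx=k,fy=k,interpolation=cv2.INTER_CUBIC)
cv2.imwrite('pics/l9s.png',z(a,175,150,110,82,7))
E
```

```text
[0.2113248  0.97741589 0.        ]
t 13.4 pos [ 0.51   -0.0201  0.1859] yaw_y -12.2 tilt [ 3.6e-03 -3.0e-04 -1.0e+00] F [-0.3 -0.5 -0.4] w 0.0781
shares of 30mm total (tool axes): [-5.933 -0.016  0.027]
az total shares -0.001
```

View pics/l9s.png

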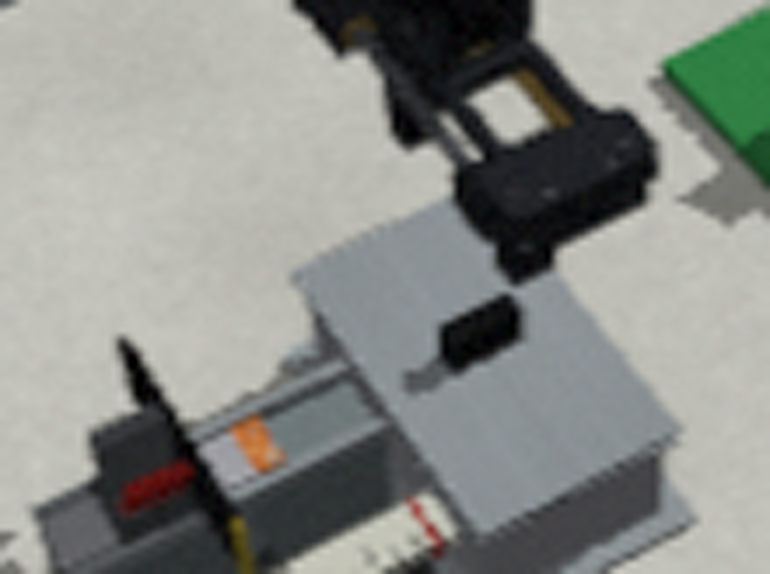

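The lid sits flat with its edges parallel to the pan, and the handle is at (480,330) in the zoomed picture. Next I move behind the push plate.

drive_tool(steps=[[-0.5,0,0,0,0,0],[-0.9,0,0,0,0,0],[-1,0,0,0,0,0],[-1,0,0,0,0,0],[-1,0,0,0,0,0],[-0.9,0,0,0,0,0],[-0.5,0,0,0,0,0],[-0.13,0,0,0,0,0],[0,0,0,0,0,0],[0,0,0,0,0,0]])

```text
time: 14.28
position: [0.4706, -0.1931, 0.1828]
tcp_rot: [-0.001, 0.778, 0.628, -0.0]
ft_force: [-0.1, -0.7, -0.5]
grip_width: 0.078
```

```bash
python3 - <<'E'
from d import *
ey=np.array([np.sin(np.radians(12.2)),np.cos(np.radians(12.2)),0])
pan=np.array([.5095,-.020,0])
delta(pan-ey*.178+[0,0,.102],-12.2)
a=grab('scene');b=grab('top')
def z(f,x0,y0,w,h,k): return cv2.resize(f['img'][y0:y0+h,x0:x0+w,::-1],None,fx=k,fy=k,interpolation=cv2.INTER_CUBIC)
cv2.imwrite('pics/g1s.png',z(a,155,150,110,82,7))
cv2.imwrite('pics/g1t.png',z(b,235,170,100,75,8))
E
```

```text
t 14.28 pos [ 0.4706 -0.1931  0.1828] yaw_y -12.23 tilt [-0.0021  0.0016 -1.    ] F [-0.1 -0.7 -0.5] w 0.078
shares of 30mm total (tool axes): [-0.022  0.056  2.692]
az total shares -0.006
```

View pics/g1s.png

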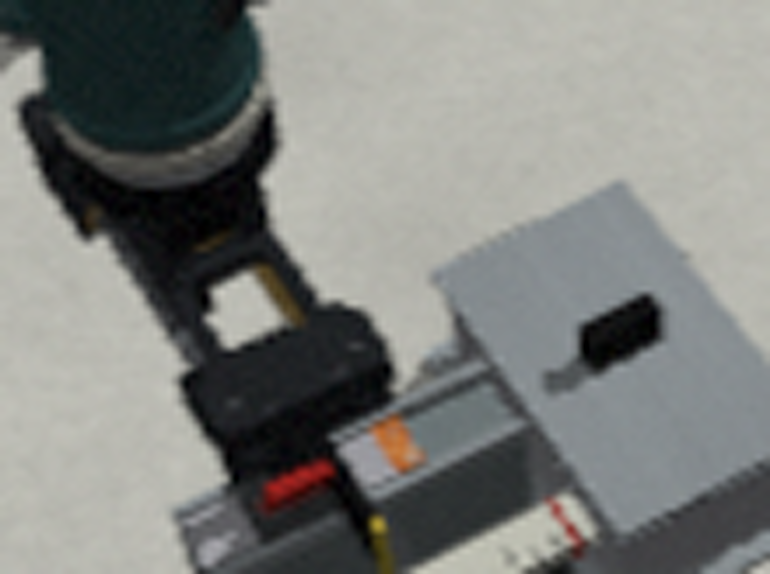

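View pics/g1t.png

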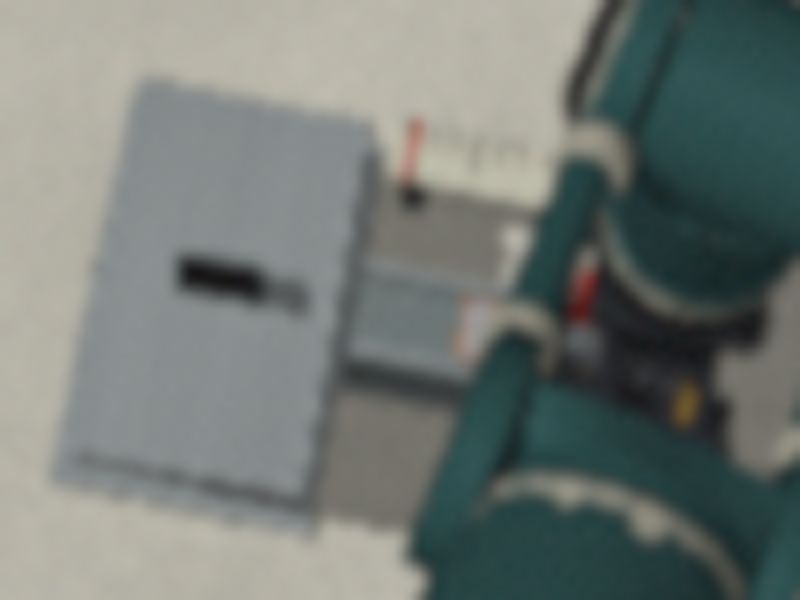

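The lid lies fully in the pan and the gripper is behind the push plate. Descending astride the post and lever.

drive_tool(steps=[[0,0.07,0.4,0,0,0],[0,0,0.5,0,0,0],[0,0,0.5,0,0,0],[0,0,0.5,0,0,0],[0,0,0.4,0,0,0],[0,0,0.3,0,0,0],[0,0,0.05,0,0,0],[0,0,0,0,0,0],[0,0,0,0,0,0]])

```text
time: 15.13
position: [0.4738, -0.1944, 0.105]
tcp_rot: [0.0, 0.778, 0.628, 0.0]
ft_force: [0.3, 0.3, -0.6]
grip_width: 0.0778
```

```bash
python3 - <<'E'
from d import *
ey=np.array([np.sin(np.radians(12.2)),np.cos(np.radians(12.2)),0])
pan=np.array([.5095,-.020,0])
delta(pan-ey*.165+[0,0,.101],-12.2)
a=grab('scene');b=grab('top')
def z(f,x0,y0,w,h,k): return cv2.resize(f['img'][y0:y0+h,x0:x0+w,::-1],None,fx=k,fy=k,interpolation=cv2.INTER_CUBIC)
cv2.imwrite('pics/g2s.png',z(a,155,170,110,82,7))
E
```

```text
t 15.13 pos [ 0.4738 -0.1944  0.105 ] yaw_y -12.19 tilt [ 7.e-04 -3.e-04 -1.e+00] F [ 0.3  0.3 -0.6] w 0.0778
shares of 30mm total (tool axes): [ 0.434 -0.065  0.133]
az total shares 0.001
```

View pics/g2s.png

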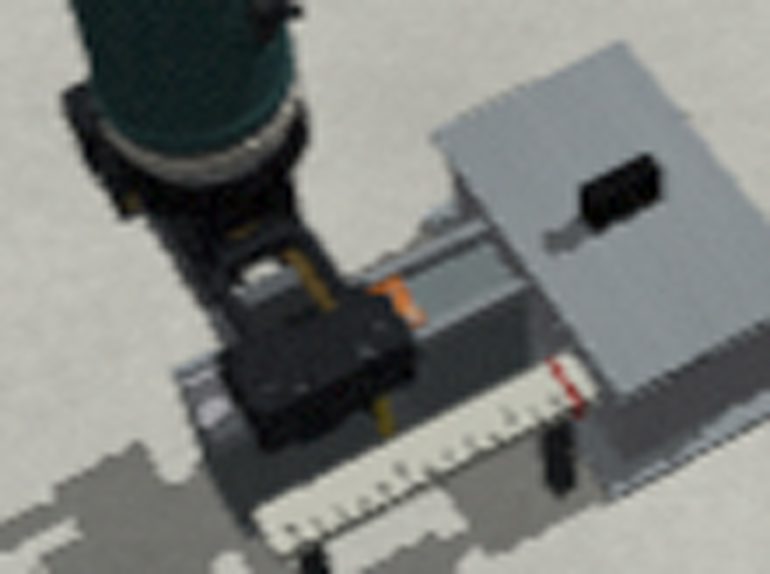

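drive_tool(steps=[[0.2,-0.06,0.13,0,0,0],[0.2,0,0,0,0,0],[0.3,0,0,0,0,0],[0.3,0,0,0,0,0],[0.3,0,0,0,0,0],[0.3,0,0,0,0,0],[0.3,0,0,0,0,0],[0.3,0,0,0,0,0],[0,0,0,0,0,0],[0,0,0,0,0,0]])

```text
time: 16.07
position: [0.4861, -0.1289, 0.101]
tcp_rot: [0.001, 0.778, 0.629, 0.0]
ft_force: [1.2, -4.4, -3.1]
grip_width: 0.078
```

```bash
cat > look.py <<'E'
from d import *
import sys
ey=np.array([np.sin(np.radians(12.2)),np.cos(np.radians(12.2)),0]);ex=np.array([ey[1],-ey[0],0])
pan=np.array([.5095,-.020,0])
def go(n):
    s=robot.get_state();d=s['position']-pan
    print('station x,y of TCP',(d@ex).round(4),(d@ey).round(4),'F station',np.round([s['ft_force']@ex,s['ft_force']@ey],1))
    delta(pan-ey*.084+[0,0,.101],-12.2)
    a=grab('scene');b=grab('top')
    import pickle;pickle.dump((a,b),open(n+'.pkl','wb'))
    z=lambda f,x0,y0,w,h,k:cv2.resize(f['img'][y0:y0+h,x0:x0+w,::-1],None,fx=k,fy=k,interpolation=cv2.INTER_CUBIC)
    cv2.imwrite('pics/'+n+'s.png',z(a,185,170,80,60,10)); cv2.imwrite('pics/'+n+'t.png',z(b,255,170,80,60,6))
go(sys.argv[1])
E
python3 look.py p1
```

```text
station x,y of TCP 0.0002 -0.1114 F station [ 2.1 -4. ]
t 16.07 pos [ 0.4861 -0.1289  0.101 ] yaw_y -12.12 tilt [ 1.e-03 -6.e-04 -1.e+00] F [ 1.2 -4.4 -3.1] w 0.078
shares of 30mm total (tool axes): [ 0.914 -0.005 -0.002]
az total shares 0.014
```

View pics/p1s.png

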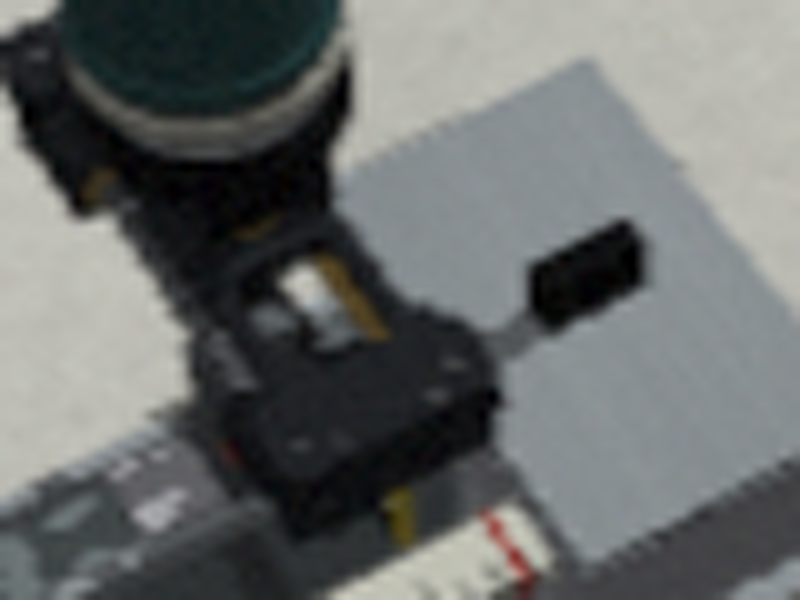

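View pics/p1t.png

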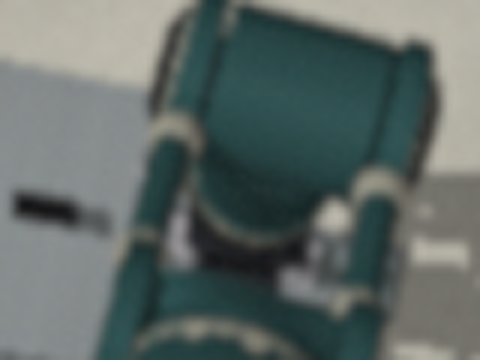

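```bash
cat > rem.py <<'E'
from h import *
import pickle,sys
ey=np.array([np.sin(np.radians(12.2)),np.cos(np.radians(12.2)),0]);ex=np.array([ey[1],-ey[0],0])
pan=np.array([.5095,-.020,0])
def c(n,pts):
    a,b=pickle.load(open(n+'.pkl','rb'))
    for p in pts:
        X=ray(a,185+(p[0]+.5)/10-.5,170+(p[1]+.5)/10-.5,.087)-pan
        print(p,'station x,y',(X@ex).round(4),(X@ey).round(4))
E
python3 -c "
from rem import *
c('p1',[(404,545),(490,513),(529,580)])
import m2
for p in [(284,495),(472,410),(503,470)]:
  X=m2.Q(*p,.087)-pan; print(X@ex,X@ey)"
```

```text
(404, 545) station x,y 0.0586 -0.0995
(490, 513) station x,y 0.0628 -0.0713
(529, 580) station x,y 0.0901 -0.0735
0.05722071794655225 -0.15046873842556704
0.06272602044383427 -0.07124733070274722
0.09237089999613098 -0.07491845853268603
```

The pointer foot is at (404,545) and the mark runs from (490,513) to (529,580), so about 27 mm is left. I'll push on to just short of it.

drive_tool(steps=[[0.2,0,0,0,0,0],[0.2,0,0,0,0,0],[0.2,0,0,0,0,0],[0.2,0,0,0,0,0],[0,0,0,0,0,0],[0,0,0,0,0,0],[0,0,0,0,0,0],[0,0,0,0,0,0]])

```text
time: 16.83
position: [0.4911, -0.1068, 0.1011]
tcp_rot: [0.001, 0.778, 0.628, 0.0]
ft_force: [1.7, -5.0, -0.7]
grip_width: 0.0782
```

```bash
python3 look.py p2
```

```text
station x,y of TCP 0.0003 -0.0887 F station [ 2.7 -4.6]
t 16.83 pos [ 0.4911 -0.1068  0.1011] yaw_y -12.23 tilt [ 1.2e-03 -7.0e-04 -1.0e+00] F [ 1.7 -5.  -0.7] w 0.0782
shares of 30mm total (tool axes): [ 0.157 -0.01   0.003]
az total shares -0.005
```

View pics/p2s.png

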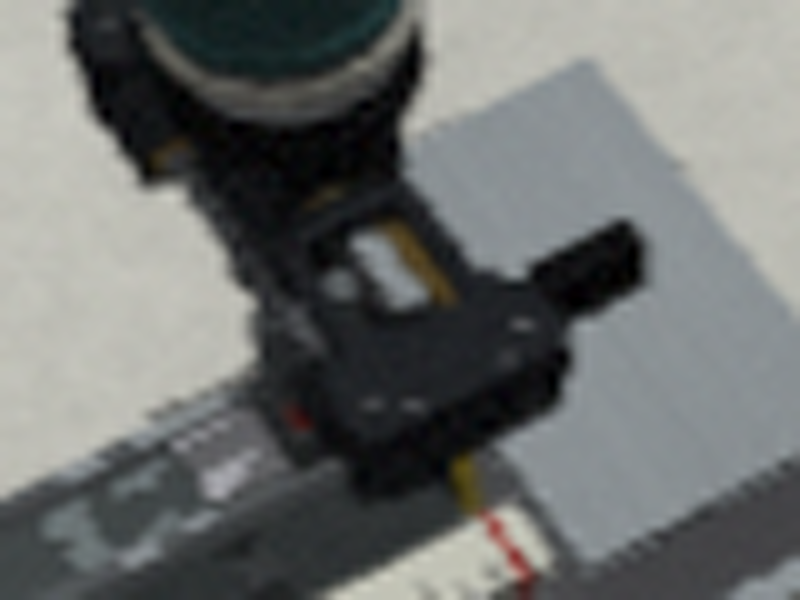

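```bash
python3 -c "
from rem import *
c('p2',[(471,512),(466,514),(487,515),(508,548),(530,578)])
import pickle
for n in ('p1','p2'):
  a,b=pickle.load(open(n+'.pkl','rb'));h=cv2.cvtColor(a['img'],cv2.COLOR_RGB2HSV)[215:232,222:242].astype(int)
  m=(h[...,1]>110)&((h[...,0]<10)|(h[...,0]>170))
  v,u=np.nonzero(m);
  for i in np.unique(v): uu=u[v==i].mean()+222;X=ray(a,uu,i+215,.087)-pan;print(n,i+215,uu,(X@ex).round(4),(X@ey).round(4))
  h=cv2.cvtColor(a['img'],cv2.COLOR_RGB2HSV)[212:228,220:238].astype(int)
  m=(h[...,1]>140)&(h[...,0]>20)&(h[...,0]<35);v,u=np.nonzero(m)
  for i in np.unique(v): print('yel',i+212,u[v==i].mean()+220,(u[v==i]+220).tolist())
"
```

```text
(471, 512) station x,y 0.0593 -0.0761
(466, 514) station x,y 0.0591 -0.0778
(487, 515) station x,y 0.063 -0.0725
(508, 548) station x,y 0.0767 -0.0731
(530, 578) station x,y 0.0896 -0.0729
p1 222 234.0 0.0672 -0.0723
p1 223 234.0 0.0703 -0.0741
p1 225 236.0 0.0798 -0.0726
p1 226 236.5 0.0837 -0.0731
p1 228 237.0 0.0907 -0.0755
yel 219 224.5 [224, 225]
yel 220 225.0 [225]
yel 221 224.5 [224, 225]
yel 222 224.5 [224, 225]
yel 223 225.0 [225]
p2 222 234.0 0.0672 -0.0723
p2 223 234.0 0.0703 -0.0741
p2 225 236.0 0.0798 -0.0726
p2 226 236.5 0.0837 -0.0731
p2 227 237.0 0.0876 -0.0737
p2 228 237.0 0.0907 -0.0755
yel 215 231.0 [231]
yel 216 230.5 [230, 231]
yel 217 230.5 [230, 231]
yel 218 230.5 [230, 231]
yel 219 231.0 [231]
yel 220 231.0 [231]
```

drive_tool(steps=[[0.1,0,0,0,0,0],[0,0,0,0,0,0],[0,0,0,0,0,0],[0,0,0,0,0,0],[0,0,0,0,0,0]])

```text
time: 17.35
position: [0.4917, -0.1039, 0.1011]
tcp_rot: [0.001, 0.778, 0.628, 0.0]
ft_force: [2.3, -5.4, -1.8]
grip_width: 0.0781
```

```bash
python3 look.py p3; python3 -c "
import pickle,cv2
a,b=pickle.load(open('p3.pkl','rb'))
cv2.imwrite('pics/p3z.png',cv2.resize(a['img'][208:234,218:250,::-1],None,fx=22,fy=22,interpolation=cv2.INTER_NEAREST))"
```

```text
station x,y of TCP 0.0003 -0.0858 F station [ 3.4 -4.8]
t 17.35 pos [ 0.4917 -0.1039  0.1011] yaw_y -12.24 tilt [ 1.3e-03 -7.0e-04 -1.0e+00] F [ 2.3 -5.4 -1.8] w 0.0781
shares of 30mm total (tool axes): [ 0.059 -0.011  0.003]
az total shares -0.006
```

View pics/p3z.png

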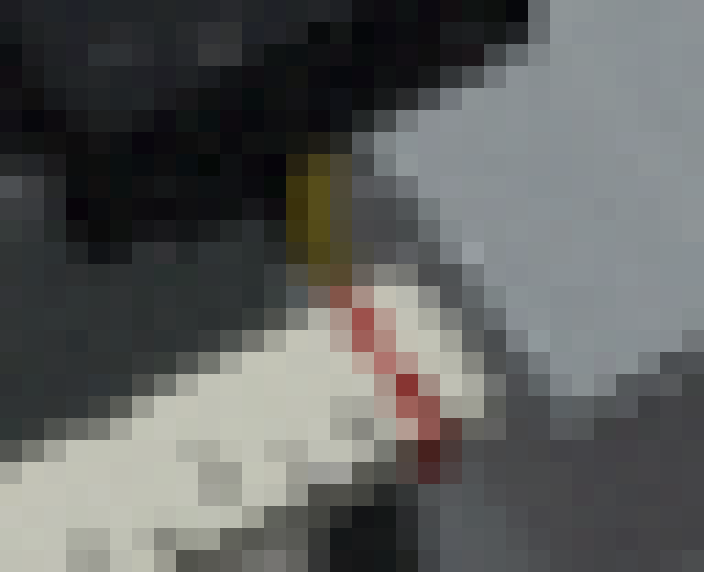

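```bash
cat > sub.py <<'E'
from rem import *
def run(n):
    a,b=pickle.load(open(n+'.pkl','rb'));I=a['img'].astype(float)
    # red line centroids per row
    red=np.clip(I[...,0]-(I[...,1]+I[...,2])/2-12,0,None); yel=np.clip((I[...,0]+I[...,1])/2-I[...,2]-15,0,None)
    M=[]
    for v in range(222,228):
        w=red[v,230:242]; u=(w*np.arange(230,242)).sum()/w.sum(); X=ray(a,u,v,.087)-pan; M.append([X@ex,X@ey])
    M=np.array(M);pf=np.polyfit(M[:,0],M[:,1],1);print('mark y fit mean',M[:,1].mean().round(4),'slope',pf[0].round(3),'at 74',np.polyval(pf,.074).round(4),'at58',np.polyval(pf,.058).round(4))
    for v in range(214,225):
        w=yel[v,218:238]
        if w.max()>15:
            u=(w*np.arange(218,238)).sum()/w.sum(); X=ray(a,u,v,.087)-pan; print(v,u.round(2),w.max(),'at foot z: x,y',(X@ex).round(4),(X@ey).round(4))
import sys;run(sys.argv[1])
E
python3 sub.py p3; python3 sub.py p1
```

```text
mark y fit mean -0.0731 slope -0.045 at 74 -0.0729 at58 -0.0722
215 231.98 24.5 at foot z: x,y 0.0416 -0.0646
216 231.69 40.5 at foot z: x,y 0.0443 -0.0672
217 231.68 39.5 at foot z: x,y 0.0475 -0.0691
218 231.77 40.5 at foot z: x,y 0.0508 -0.0707
219 232.12 32.0 at foot z: x,y 0.0546 -0.0717
220 232.5 18.0 at foot z: x,y 0.0584 -0.0725
221 233.25 20.0 at foot z: x,y 0.0628 -0.0724
222 234.05 28.0 at foot z: x,y 0.0673 -0.0722
223 234.31 23.0 at foot z: x,y 0.0708 -0.0733
224 235.06 20.5 at foot z: x,y 0.0752 -0.0732
mark y fit mean -0.0731 slope -0.042 at 74 -0.0729 at58 -0.0723
219 224.53 29.0 at foot z: x,y 0.0419 -0.0915
220 224.51 27.0 at foot z: x,y 0.0451 -0.0934
221 226.44 34.5 at foot z: x,y 0.0515 -0.0902
222 228.27 36.0 at foot z: x,y 0.0577 -0.0872
223 228.59 36.5 at foot z: x,y 0.0613 -0.0882
224 231.75 23.0 at foot z: x,y 0.0697 -0.0818
```

```bash
python3 -c "
from rem import *
a,b=pickle.load(open('p3.pkl','rb'))
for y in (-.0745,-.0725):
  for z in (.087,.095,.105): print(y,z,proj(a,pan+ex*.058+ey*y+[0,0,z]).round(2))
a0,b0=pickle.load(open('f0.pkl','rb'))
print('start',[proj(a0,pan+ex*.058-ey*.150+[0,0,z]).round(2) for z in (.087,.105)])
I=a0['img'][222:236,204:216]; print(I.sum(2)); print((I[...,:2].mean(2)-I[...,2]).astype(int))
I=a['img'][213:224,228:237]; print((I[...,:2].mean(2)-I[...,2]).astype(int))
"
```

```text
-0.0745 0.087 [231.88 220.2 ]
-0.0745 0.095 [231.74 218.81]
-0.0745 0.105 [231.56 217.05]
-0.0725 0.087 [232.44 219.91]
-0.0725 0.095 [232.3  218.51]
-0.0725 0.105 [232.12 216.75]
start [array([210.32, 231.55]), array([209.7 , 228.48])]
[[ 35  32  45  47 114 162 152 145 135 137 136 133]
 [115  24  24  54 133 168 152 148 134 139 141 138]
 [131  43  22  77 294 316 162 145 139 134 138 144]
 [132  77  39  77 278 314 190 153 136 140 131 136]
 [133 106  56  30 125 169 164 156 153 142 141 131]
 [140 132  94   8 120 173 167 151 159 149 129 133]
 [133 130 110  66  95 144 167 158 157 157 145 143]
 [136 126 129 117  94 138 169 157 157 157 142 152]
 [135 130 127 135 125 142 163 155 156 180 215 307]
 [134 126 131 134 127 152 157 172 217 316 458 532]
 [136 124 127 135 136 153 209 307 454 535 525 535]
 [127 141 124 152 205 266 428 533 534 534 531 535]
 [130 133 195 307 458 527 537 532 528 531 532 533]
 [205 258 432 530 534 538 533 521 520 537 533 522]]
[[ 0  5  0  0 -1 -4 -2 -1 -1 -3 -1 -2]
 [-1 -1 -3  3 26 15 -2 -2 -2 -2 -1 -4]
 [-2 -2 -1 23 85 77  0 -2 -1 -2 -3 -3]
 [-3  0 -3 16 80 83 23 -3 -4 -2 -3 -2]
 [-2 -4  0 12 38 48 17 -3 -3 -2 -3 -3]
 [-2 -1 -2 -3 36 49 22 -2 -3 -3 -3 -2]
 [-2 -4 -2  0 25 46 23  0 -2 -2 -1 -2]
 [-4 -3 -1 -1 14 37 38 11 -1 -4 -2  0]
 [-3 -2 -2 -1  8 39 41 11 -3  0  2  3]
 [-2 -3 -3 -2  3 31 45 14  0  3 10 12]
 [-1 -4 -4 -3 -1  9 17  9  9 12 12 11]
 [-2 -3 -1 -2  0  4 10 11 12 12 12 12]
 [-2  0  1  5  8 11 12 12 13 12 12 11]
 [ 0  4  9 11 12 11 13 11 11 12 13 10]]
[[-3 -4 -3 -1 -3 -4 -2 -3 -5]
 [-3  0 -1  3  8  3 -4 -5 -7]
 [-3 -3 -5 19 39 19 -2 -5 -5]
 [-3 -4  0 42 55 19 -3 -4 -6]
 [-1 -3 -2 42 54 19 -1 -3 -4]
 [-2 -4  0 39 55 22 -2 -2 -3]
 [-2 -2 -1 24 47 30  6 -2 -4]
 [-3 -2 -3 10 33 33  9  5  3]
 [-3 -3 -2 -4 13 35 21 14  9]
 [-2  0  3  5 10 21 43 23 12]
 [ 1  5 10 13 11 17 38 29 14]]
```

The pointer and mark agree to about 1 mm. I'll add 0.6 mm and then squeeze.

drive_tool(steps=[[0.02,0.01,0,0,0,0],[0,0,0,0,0,0],[0,0,0,0,0,0]])

```text
time: 17.7
position: [0.4919, -0.1034, 0.1011]
tcp_rot: [0.0, 0.778, 0.628, 0.0]
ft_force: [1.4, -5.3, 0.2]
grip_width: 0.0779
```

drive_tool(steps=[[0,0,0,0,0,0],[0,0,0,0,0,0],[0,0,0,0,0,0],[0,0,0,0,0,0],[0,0,0,0,0,0]], jaw=10)

```text
time: 18.12
position: [0.4933, -0.1036, 0.1017]
tcp_rot: [0.002, 0.778, 0.628, 0.001]
ft_force: [7.0, -6.6, 0.8]
grip_width: 0.0467
```

```bash
python3 look.py p4;python3 sub.py p4
```

```text
station x,y of TCP 0.0018 -0.0852 F station [ 8.2 -5. ]
t 18.12 pos [ 0.4933 -0.1036  0.1017] yaw_y -12.23 tilt [ 0.0038 -0.0014 -1.    ] F [ 7.  -6.6  0.8] w 0.0467
shares of 30mm total (tool axes): [ 0.038 -0.06   0.022]
az total shares -0.004
mark y fit mean -0.0731 slope -0.048 at 74 -0.0729 at58 -0.0721
215 231.78 21.0 at foot z: x,y 0.0412 -0.0651
216 231.7 42.0 at foot z: x,y 0.0443 -0.0672
217 231.75 42.0 at foot z: x,y 0.0476 -0.0689
218 232.0 36.0 at foot z: x,y 0.0512 -0.0701
219 232.11 33.0 at foot z: x,y 0.0546 -0.0717
220 232.54 24.5 at foot z: x,y 0.0585 -0.0724
221 233.26 17.0 at foot z: x,y 0.0628 -0.0724
222 234.05 29.0 at foot z: x,y 0.0673 -0.0722
223 234.31 23.0 at foot z: x,y 0.0708 -0.0733
224 235.1 21.0 at foot z: x,y 0.0752 -0.0731
```

View pics/p4s.png

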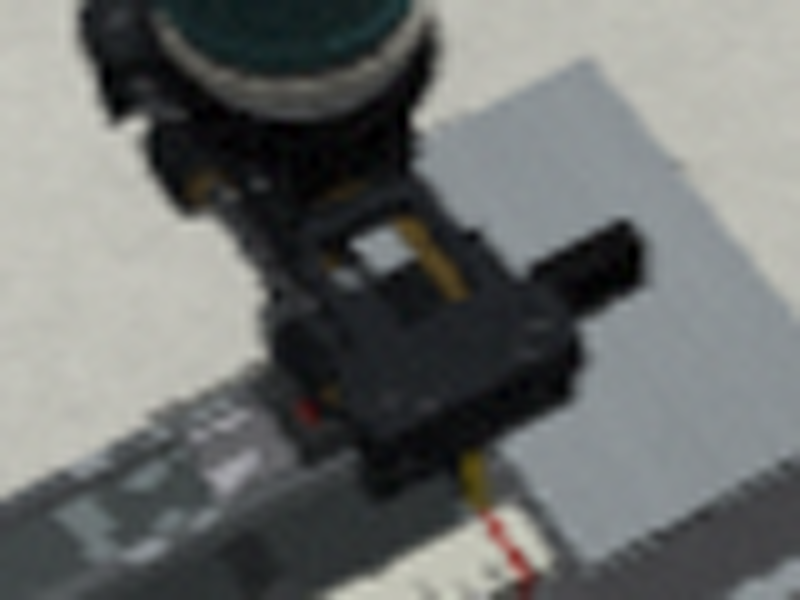

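drive_tool(steps=[[0.02,0,0,0,0,0],[0,0,0,0,0,0],[0,0,0,0,0,0],[0,0,0,0,0,0],[0,0,0,0,0,0],[0,0,0,0,0,0],[0,0,0,0,0,0],[0,0,0,0,0,0],[0,0,0,0,0,0],[0,0,0,0,0,0]])

```text
time: 19.05
position: [0.4904, -0.1024, 0.1029]
tcp_rot: [-0.001, 0.778, 0.628, -0.001]
ft_force: [-8.9, -1.2, 16.4]
grip_width: 0.0218
```

```bash
python3 look.py p5;python3 sub.py p5|head -8; python3 -c "
import pickle,cv2
a,b=pickle.load(open('p5.pkl','rb'))
cv2.imwrite('pics/p5z.png',cv2.resize(a['img'][208:234,218:250,::-1],None,fx=22,fy=22,interpolation=cv2.INTER_NEAREST))"
```

```text
station x,y of TCP -0.0013 -0.0846 F station [-8.5 -3. ]
t 19.05 pos [ 0.4904 -0.1024  0.1029] yaw_y -12.21 tilt [-0.0032  0.     -1.    ] F [-8.9 -1.2 16.4] w 0.0218
shares of 30mm total (tool axes): [0.019 0.043 0.063]
az total shares -0.001
mark y fit mean -0.0731 slope -0.045 at 74 -0.073 at58 -0.0722
215 231.73 39.0 at foot z: x,y 0.0411 -0.0652
216 231.76 40.5 at foot z: x,y 0.0444 -0.067
217 231.99 33.0 at foot z: x,y 0.048 -0.0683
218 231.99 35.0 at foot z: x,y 0.0512 -0.0701
219 232.49 26.5 at foot z: x,y 0.0552 -0.0707
220 232.54 25.0 at foot z: x,y 0.0585 -0.0724
221 233.32 16.0 at foot z: x,y 0.0629 -0.0722
```

View pics/p5s.png

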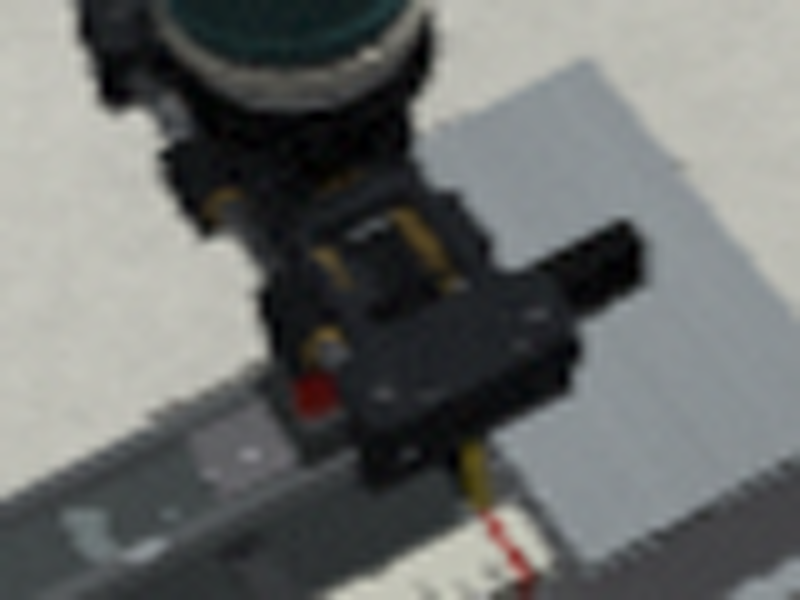

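View pics/p5z.png

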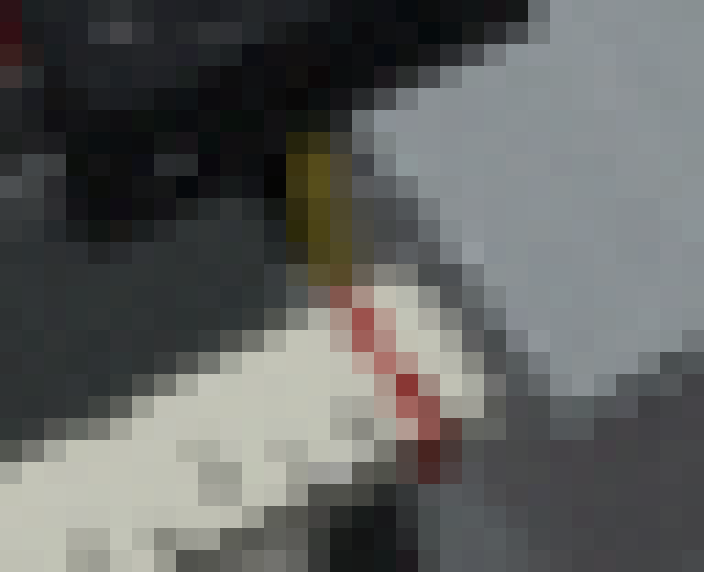

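Jaw width is 21.8 mm, so post and lever are closed together. The pointer foot at (332,270) meets the extension of the red line. One settling check before handing in.

drive_tool(steps=[[0,0,0,0,0,0],[0,0,0,0,0,0],[0,0,0,0,0,0],[0,0,0,0,0,0],[0,0,0,0,0,0],[0,0,0,0,0,0],[0,0,0,0,0,0],[0,0,0,0,0,0]])

```text
time: 19.82
position: [0.4904, -0.1024, 0.1029]
tcp_rot: [-0.001, 0.778, 0.628, -0.001]
ft_force: [-9.1, -2.9, 17.2]
grip_width: 0.0214
```

```bash
python3 look.py p6; python3 sub.py p6|head -8; python3 -c "
import pickle,cv2
a,b=pickle.load(open('p6.pkl','rb'));cv2.imwrite('pics/p6f.png',a['img'][:,:,::-1])"
```

```text
station x,y of TCP -0.0013 -0.0846 F station [-8.3 -4.8]
t 19.82 pos [ 0.4904 -0.1024  0.1029] yaw_y -12.21 tilt [-0.0032  0.     -1.    ] F [-9.1 -2.9 17.2] w 0.0214
shares of 30mm total (tool axes): [0.019 0.043 0.063]
az total shares -0.002
mark y fit mean -0.0731 slope -0.046 at 74 -0.0729 at58 -0.0722
214 231.85 20.5 at foot z: x,y 0.0381 -0.063
215 231.73 41.0 at foot z: x,y 0.0411 -0.0652
216 231.73 41.5 at foot z: x,y 0.0444 -0.0671
217 231.94 33.0 at foot z: x,y 0.0479 -0.0684
218 232.0 34.5 at foot z: x,y 0.0512 -0.0701
219 232.45 29.0 at foot z: x,y 0.0551 -0.0708
220 232.55 23.0 at foot z: x,y 0.0585 -0.0724
```

View pics/p6f.png

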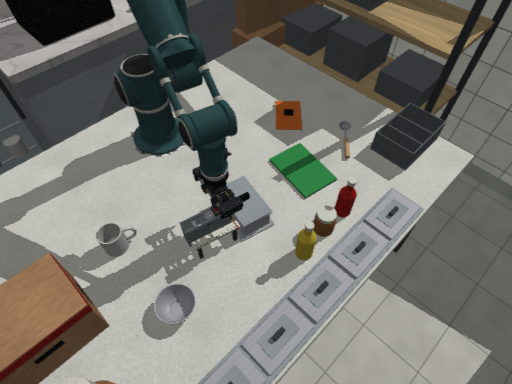

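The state is steady and nothing else has moved: bottles, jar, bowl, mug, spoon and orange look-alike are all in place. Handing in.

```bash
python3 -c "
from plant import robot
print(robot.close_job())"
```

```text
the job is handed in; nothing more can be done
None
```

The job is handed in at about 20 s, with the lid in the pan, the leg held at the mark and the gripper still holding the lever closed against the post.

- **Lid:** It was set into the pan, pressed lightly until the force rose to 6 N at the expected height, and released. In the pictures it sits flat and parallel to the pan. My first grasp failed because I lifted before the fingers had closed. The lid stayed on the board, apparently undisturbed, and the second grasp held.
- **Leg:** I pushed it with both fingers behind the push plate. In the last picture the pointer foot was level with the red mark to within about 1 mm. Different ways of reading the pixels differed by 1 to 2 mm, so I settled on a middle value.
- **Lever:** With the leg at the mark, I squeezed until the jaw width read 21.4 to 21.8 mm, against the 22 mm expected for fully closed. The arm held still for the last 0.8 s.
- **Forces:** At the end the wrist read about 20 N, mostly an upward push from the closing lever. The leg's spring accounted for about 5 N of it.
- **Other things:** The last scene picture shows the bottles, jar, bowl, mug, spoon and orange look-alike in their original places.

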